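# Lay the chip tube in the sloped channel

## Task

Pick up the tall chip tube that stands on the table and lay it lengthwise in the sloped channel below the steel chute, domed cap uphill, so that it lies flat in the groove with its foot resting against the stop plate at the lower end. Set it down gently, do not push the stop plate along from where it is set, leave the other things on the table where they stand, and let go.

Things in the scene. Friction and masses are not known exactly. Their poses are not given: they have to be found in the camera images.
- tube: the tall chip tube: smoked acrylic cylinder full of chips, 50 mm in diameter and 150 mm long in all, about 0.3 to 0.6 kg, with a dark foot and a steel cap whose last 10 mm is a narrower dome. Stands upright at the start. Origin at the centre of its foot, z along its axis towards the cap
- tube_foot (a point): centre of the tall tube's foot (same point and axes as tube)
- tube_center (a point): middle of the tall tube, on its axis 75 mm from the foot (axes of tube)
- stand: sorting stand, fixed: dark steel base 400 x 100 x 12 mm (x from -145 to +255 mm), two posts, the sloped channel with its stop plate, and at the high end a steel chute 90 mm wide, from x = +140 mm on, up to 0.31 m high. Origin on the table below the middle of the channel; x horizontal, uphill towards the chute, z up
- channel: clear acrylic V groove fixed on the stand, 290 mm long, only 33 mm wide (a gripper can straddle it), sloping 30 degrees. Origin at mid-length on the bottom line of the V, 120 mm above the table; x uphill along the groove, y across, z square to the slope, upward. Flanks rise at 30 degrees to each side; a laid tube has its axis 28.9 mm above the bottom line
- stop_zone (a point): fixed point on the channel, channel (x, z) = (-85, 28.9) mm, axes of channel: middle of the zone of the stop plate (stop_c0, its centre 4 mm behind its face). The plate (46 mm wide, 8 mm thick, 50 mm above the bottom line) has its uphill face anywhere within 25 mm uphill or downhill of this point; not reported: look or feel for it. Its clamp gives way at about 14 N
- short_tube: bystander: a short chip tube, 50 mm in diameter, 90 mm tall, standing upright. Origin at the centre of its foot
- dolly: bystander: turned brass roulette dolly, foot 60 mm in diameter, 86 mm tall. Origin at the centre of its foot
- chips: bystander: stack of five clay chips, 44 mm in diameter, 17 mm tall. Origin under its centre
- lammer: bystander: chrome lammer button, a disc 60 mm in diameter, 8 mm thick. Origin under its centre
- ball_dish: bystander: black dish 80 mm in diameter, 27 mm tall with a white roulette ball fixed in it. Origin under its centre
- plaques: bystander: pile of three plaques, 85 x 55 mm, 18 mm tall. Origin under its centre
- rack: bystander: open chip rack 110 x 220 mm, with chips up to 46 mm high. Origin under its centre

How it is judged:
At the end, for the whole second after the job is handed in: tall tube lies in the V groove (axis within 0.06 rad, middle within 4 mm across and in height), cap uphill, foot within 3 mm of the stop face, released and at rest; stop plate within 4 mm of its setting; other things upright and within 25 mm of where they stood (z of stop_c0 in the frame of tube between -0.007 and -0.001 m and y of tube_center in the frame of channel between -0.004 and 0.004 m and z of tube_center in the frame of channel between 0.025 and 0.033 m and angle between the z axis of tube and the x axis of channel, either way round below 0.06 rad and distance of stop_c0 from where it was at the start of the episode below 0.004 m and linear speed of tube below 0.01 m/s and distance of each of short_tube, dolly, chips, lammer, ball_dish, plaques, rack from where it was at the start of the episode below 0.025 m and angle between each of short_tube, dolly, chips, lammer, ball_dish, plaques, rack's own z axis and vertical below 0.2 rad); the robot touches nothing.
It fails at once if the tube is pressed, knocked or dropped onto the stand with more than 45 N (contact force between tube and stand above 45 N).
It fails at once if a bystander is knocked over or shoved away by more than 40 mm (distance of any of short_tube, dolly, chips, lammer, ball_dish, plaques, rack from where it was at the start of the episode above 0.04 m or angle between any of short_tube, dolly, chips, lammer, ball_dish, plaques, rack's own z axis and vertical above 0.5 rad).
It also fails if it takes over 48 s, if anything falls off the work surface, if the arm or the gripper's body presses on something with over 40 N, if the wrist force passes 120 N, or if a joint passes its speed limit or range.

## Robot

A 6-joint arm with a two-finger parallel gripper is mounted at the origin on the work surface. World frame = base frame: x ahead of the robot, y to its left, z up, the work surface at z = 0. Lengths are in m, angles in rad, forces in N, time in s.
With the tool pointing down it reaches from about 0.375 to 0.975 m from the base axis. Payload 3.8 kg.
Tool frame: the origin (TCP) lies midway between the tips of the shut fingers; the grasp point (between the pads) lies 19 mm behind it; z points along the fingers, y is the line along which they close (so a half turn about z gives the same grasp; the last joint's range is limited). The gripper opens to 88 mm and grips with 3 to 60 N. Pads are 18 mm wide; open, the fingers measure 123 mm over their backs; the gripper's body (75 mm by 187 mm) begins 45 mm behind the grasp point.
Start: joints at [1.145, 0.264, 1.604, -0, 1.274, -0.037], TCP at [0.256, 0.625, 0.239] pointing down, gripper open.
Joint ranges: [-2.63, 2.63], [-0.94, 2.18], [0.31, 2.57], [-1.31, 4.45], [0, 2.66], [-2.55, 2.55]. Speed limits (rad/s): [2.57, 2.57, 3.14, 3.14, 3.14, 3.14].

## Interface

Orientations are given as a rotation vector (axis times angle).
In Python, from cell import manip, inverse_kinematics, cams, order gives the robot as it stands. Calls block until the motion is done:
- manip.move_pose(position, orientation): joint-space move of the TCP to a pose.
- manip.move_linear(position, rate=0.15, rot=None): straight line of the TCP; rot=None keeps the orientation; rate is the mean speed in m/s.
- manip.set_joints(angles): joint-space move.
- manip.set_gripper(opening, force=None): finger opening in m; force is the grip in N (None keeps the last); returns when the fingers have stopped.
- manip.dwell(seconds).
- inverse_kinematics(position, orientation): joint angles nearest the present ones, or None.
- manip.state(): the state.
- cams.capture(name): name is "side" or "top" or "wrist"; returns a dict with "image" (384x512x3 uint8, blue, green, red), "z_map" (384x512 float32, m along the optical axis (not along the pixel's ray), 0 where there is no reading), "intrinsics" (3x3 intrinsics, pixels), "k1" (the pictures are not rectified: a ray, as slopes to the right and down, at radius r is drawn at 1 + k1 r^2 times it, then the intrinsics apply), "position" and "orientation" of the camera in the world; the wrist camera has in their place "T_tool_cam" (4x4, takes a point from camera to tool coordinates, whose origin is the TCP and whose axes are the flange's). Camera axes: x right, y down, z forward; pixel columns grow to the right and rows downward; lengths in m; the calibration is good to about 2 mm. A picture is of the moment at which its call begins: read the wrist's pose just before it.
A pose or a line that the arm cannot do raises manip.IKError and nothing moves.
- order.close_job(): hands the job in; it is judged then, once.
The state is a dict: "clock": time; "joint_pos": joint angles; "joint_velocities": joint speeds; "tau": joint torques, N m; "tool_pos": TCP position; "tcp_rot": TCP orientation; "contact_force": force on the tool from outside, world axes, zero at the start; "moment": the same for the moment, N m; "gripper_width": finger opening in m; "grasp_force": force on a finger pad.
Only numpy, scipy, OpenCV 4.12 (cv2) and the standard library are available. Lean on these libraries where they do the work, as an engineer would, in place of code of your own. Each camera call takes 0.05 s, during which the arm holds its last target. There are 200 camera calls.

## Working session

There is one attempt and no reset: what is moved stays moved. The work goes in short steps, each a Python script; the robot and the scene stay as the last script left them, time stands still between calls to the robot, and variables do not carry over. Pictures are saved under pics/ and viewed, at most 10 in all, crops included, and the job is handed in when it is done.

```bash
ls; mkdir -p pics; cat > h.py <<'E'
import numpy as np, cv2
from scipy.spatial.transform import Rotation as R
from cell import manip, inverse_kinematics, cams, order
def cap(name):
    s=manip.state(); c=cams.capture(name)
    if 'T_tool_cam' in c:
        T=np.eye(4);T[:3,:3]=R.from_rotvec(s['tcp_rot']).as_matrix();T[:3,3]=s['tool_pos'];T=T@np.array(c['T_tool_cam'])
    else:
        T=np.eye(4);o=np.array(c['orientation']);T[:3,:3]=o if o.shape==(3,3) else R.from_rotvec(o).as_matrix();T[:3,3]=c['position']
    c['T']=T; return c
def rays(c,uv):
    uv=np.atleast_2d(np.array(uv,float));K=np.array(c['intrinsics'])
    d=np.c_[(uv[:,0]-K[0,2])/K[0,0],(uv[:,1]-K[1,2])/K[1,1]];u=d.copy()
    for _ in range(20): u=d/(1+c['k1']*(u**2).sum(1,keepdims=True))
    return np.c_[u,np.ones(len(u))]
def plane(c,uv,z):
    d=rays(c,uv)@c['T'][:3,:3].T;o=c['T'][:3,3]
    return o+d*((z-o[2])/d[:,2:])
def cloud(c):
    h,w=c['z_map'].shape;v,u=np.mgrid[:h,:w]
    r=rays(c,np.c_[u.ravel(),v.ravel()])*c['z_map'].reshape(-1,1)
    P=r@c['T'][:3,:3].T+c['T'][:3,3];P[c['z_map'].ravel()==0]=np.nan
    return P.reshape(h,w,3)
def proj(c,P):
    q=(np.atleast_2d(P)-c['T'][:3,3])@c['T'][:3,:3];s=q[:,:2]/q[:,2:];s=s*(1+c['k1']*(s**2).sum(1,keepdims=True))
    K=np.array(c['intrinsics']);return s*[K[0,0],K[1,1]]+[K[0,2],K[1,2]]
E
python3 - <<'E'
from h import *
np.set_printoptions(precision=3,suppress=True)
ims=[]
for n in ['side','top']:
    c=cap(n);print(n,c['orientation'],c['T'],c['intrinsics'],c['k1']);cv2.imwrite(f'pics/{n}0.png',c['image'])
    P=cloud(c);np.save(n+'.npy',P);print(np.nanmin(P,(0,1)),np.nanmax(P,(0,1)))
print(manip.state())
E
```

```text
pics
side [-0.051  2.798 -1.361] [[-0.999 -0.017  0.041  0.531]
 [-0.042  0.617 -0.786  0.739]
 [-0.012 -0.787 -0.617  0.715]
 [ 0.     0.     0.     1.   ]] [[368.533   0.    260.013]
 [  0.    368.533 197.407]
 [  0.      0.      1.   ]] -0.03356914072839982
[-0.552 -1.966 -0.766] [2.151 0.516 0.402]
top [-2.145  2.18  -0.139] [[-0.017 -0.993  0.12   0.408]
 [-1.     0.016 -0.009 -0.002]
 [ 0.007 -0.12  -0.993  1.157]
 [ 0.     0.     0.     1.   ]] [[386.268   0.    252.908]
 [  0.    386.268 190.394]
 [  0.      0.      1.   ]] 0.01067383268644453
[-0.078 -1.402 -0.769] [1.666 1.289 0.301]
{'clock': 0.1, 'joint_pos': array([ 1.145,  0.265,  1.605, -0.   ,  1.274, -0.037]), 'joint_velocities': array([ 0.   , -0.002, -0.004,  0.001,  0.001, -0.   ]), 'tau': array([  0.001, -50.362, -35.807,   0.073,   0.023,   0.   ]), 'tool_pos': array([0.256, 0.624, 0.238]), 'tcp_rot': array([-0.607, -3.082,  0.003]), 'contact_force': array([-0.944, -0.748, -0.731]), 'moment': array([ 0.009,  0.017, -0.032]), 'grasp_force': 0.0, 'gripper_width': 0.0879284202821477}
```

View pics/side0.png

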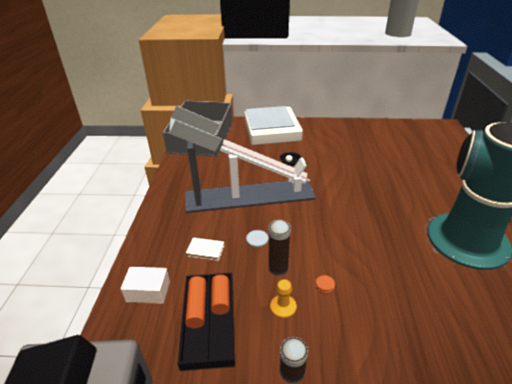

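View pics/top0.png

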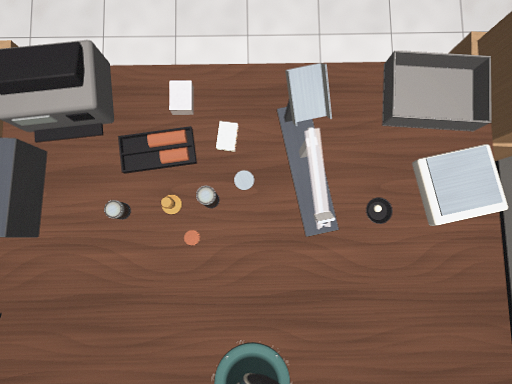

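The top view shows the tall tube's cap at about (206,195), the dolly at (171,204), chips at (192,237) and lammer at (244,180). The stand's base runs from (285,108) to (322,232), and the channel from (312,130) to (325,225) with the stop near (323,218). The side view shows the tall tube at (279,247) and the stop near (300,178).

```bash
python3 - <<'E'
from h import *
np.set_printoptions(precision=4,suppress=True)
for n in ['top','side']:
    c=cap(n);P=cloud(c);im=c['image'].astype(int);z=P[...,2]
    print(n,'table z',np.nanmedian(z[240:280,300:400] if n=='top' else z[220:260,340:420]))
    hsv=cv2.cvtColor(c['image'],cv2.COLOR_BGR2HSV)
    # base by colour: dark bluish, near base height
    m=((im[...,0]>im[...,2]+5)&(z>0.003)&(z<0.03)&(P[...,0]>.3)&(P[...,0]<.95)&(P[...,1]<0.05)&(P[...,1]>-.4)).astype(np.uint8)
    v,u=np.nonzero(m);q=plane(c,np.c_[u,v],0.012)[:,:2].astype(np.float32)
    r=cv2.minAreaRect(q*1000);print('base',len(q),r,cv2.boxPoints(r).ravel())
    # channel: points between 0.06 and .25
    b=(z>0.05)&(z<0.23)&(P[...,0]>.4)&(P[...,0]<.9)&(P[...,1]<-.05)&(P[...,1]>-.3)
    Q=P[b];print('ch',len(Q),Q.min(0),Q.max(0))
    # standing objects: tops
    for k,(lo,hi) in {'tube':(.12,.17),'s90':(.065,.1),'low':(.01,.03)}.items():
        mm=((z>lo)&(z<hi)&(P[...,0]>.3)&(P[...,0]<.85)&(P[...,1]>-.02)&(P[...,1]<.45)).astype(np.uint8)
        N,L,S,C=cv2.connectedComponentsWithStats(mm)
        for i in range(1,N):
            if S[i,4]>25: q=P[L==i];print(k,S[i],C[i],'mid',(q.min(0)+q.max(0))/2,'ext',q.max(0)-q.min(0))
E
```

```text
top table z -0.00030676099279325353
base 2430 ((596.4671630859375, -165.91427612304688), (340.399658203125, 308.8393249511719), 56.73358917236328) [ 373.9922 -223.5191  632.2217 -392.9276  818.9421 -108.3095  560.7126
   61.099 ]
ch 2324 [ 0.4304 -0.2303  0.0505] [ 0.7707 -0.1061  0.23  ]
tube [ 77  74  24  41 675] [89.3941 94.5674] mid [0.8006 0.4282 0.1452] ext [0.0987 0.0435 0.0494]
tube [196 186  20  19 293] [205.2218 194.9249] mid [0.5209 0.1153 0.1372] ext [0.0484 0.0491 0.0325]
s90 [ 89  83  19  37 192] [101.9062 105.6823] mid [0.8005 0.4267 0.0825] ext [0.0989 0.0405 0.0348]
s90 [204 195  13  12  28] [212.0357 202.4643] mid [0.5114 0.1076 0.0831] ext [0.0295 0.0331 0.0332]
s90 [161 196  12  13 120] [166.3667 202.2333] mid [0.5101 0.232  0.0777] ext [0.0342 0.031  0.0198]
s90 [104 200  20  19 283] [113.1837 208.8622] mid [0.4925 0.3792 0.0797] ext [0.0496 0.0501 0.0291]
low [ 97  93  17  43 138] [105.6739 119.2609] mid [0.7845 0.4279 0.0202] ext [0.1274 0.0439 0.0193]
low [171  93  22  22  67] [184.194  109.5224] mid [0.8159 0.2005 0.0201] ext [0.0626 0.0644 0.0195]
low [216 1
[... 1583 characters left out ...]
[220 273  14  57 157] [230.6369 296.1083] mid [0.6367 0.2339 0.021 ] ext [0.0458 0.1504 0.0178]
low [ 178  274   57   95 1213] [201.6232 332.5169] mid [0.6729 0.2758 0.02  ] ext [0.1352 0.2262 0.02  ]
low [134 276  36  26 210] [153.1095 294.3143] mid [0.8168 0.2023 0.02  ] ext [0.065  0.0624 0.0199]
low [315 276  19  15 229] [324.393  282.9825] mid [0.4109 0.1726 0.0152] ext [0.0427 0.0436 0.0095]
low [271 296  25  21 290] [282.5034 306.7103] mid [0.5087 0.2362 0.0199] ext [0.0541 0.0525 0.0198]
low [211 305  19   9  85] [220.8588 309.9765] mid [0.6472 0.2564 0.0199] ext [0.0396 0.0117 0.0195]
low [279 367  26  14 124] [291.4435 375.1855] mid [0.4931 0.3933 0.02  ] ext [0.0483 0.0233 0.0198]
```

```bash
python3 - <<'E'
from h import *
np.set_printoptions(precision=4,suppress=True)
Cs={}
for n in ['top','side']:
    c=cap(n);P=cloud(c);im=c['image'].astype(int);z=P[...,2]
    m=((abs(z-.012)<.006)&(im.max(2)<110)&(im[...,0]>im[...,2])&(P[...,0]>.35)&(P[...,0]<.95)&(P[...,1]<-0.03)&(P[...,1]>-.3)).astype(np.uint8)
    m=cv2.morphologyEx(m,cv2.MORPH_OPEN,np.ones((2,2)))
    v,u=np.nonzero(m);q=plane(c,np.c_[u,v],0.012)[:,:2].astype(np.float32)
    r=cv2.minAreaRect(q*1000);print(n,'base',len(q),r,cv2.boxPoints(r).ravel())
    a=r[2] if r[1][0]>r[1][1] else r[2]-90
    a=np.deg2rad(a);e=np.array([np.cos(a),np.sin(a)])
    if e[0]<0:e=-e
    ctr=np.array(r[0])/1000;o=ctr-.055*e;print('yaw',np.arctan2(e[1],e[0]),'origin',o)
    # everything in stand frame
    X=np.stack([np.cos(-0)*((P[...,0]-o[0])*e[0]+(P[...,1]-o[1])*e[1]),-(P[...,0]-o[0])*e[1]+(P[...,1]-o[1])*e[0],z],-1)
    cx=X[...,0]*np.cos(np.pi/6)+(z-.12)*.5;cz=-X[...,0]*.5+(z-.12)*np.cos(np.pi/6);cy=X[...,1]
    b=(abs(cx)<.15)&(cz>-.01)&(cz<.07)&(abs(cy)<.03)
    for x0 in np.arange(-.15,.15,.01):
        k=b&(cx>=x0)&(cx<x0+.01)
        if k.sum()>3:print('%.3f n%d y %.4f..%.4f zmax %.4f zmin %.4f ymean %.4f'%(x0,k.sum(),cy[k].min(),cy[k].max(),cz[k].max(),cz[k].min(),cy[k].mean()))
E
```

```text
top base 4 ((510.1163330078125, -189.162109375), (2.9789979457855225, 3.0465829372406006), 87.9847640991211) [ 508.5416 -190.5971  511.5863 -190.7043  511.691  -187.7271  508.6464
 -187.62  ]
yaw -0.035172501674731 origin [ 0.4552 -0.1872]
-0.020 n15 y -0.0293..0.0034 zmax 0.0021 zmin -0.0069 ymean -0.0078
-0.010 n35 y -0.0294..0.0041 zmax 0.0023 zmin -0.0098 ymean -0.0137
side base 1442 ((607.6451416015625, -166.31988525390625), (391.7386474609375, 99.57911682128906), 11.063251495361328) [ 405.8616 -155.0415  424.9701 -252.77    809.4287 -177.5983  790.3202
  -79.8698]
yaw 0.19309016457024133 origin [ 0.5537 -0.1769]
-0.140 n24 y -0.0274..0.0077 zmax 0.0076 zmin -0.0088 ymean -0.0119
-0.130 n20 y -0.0277..0.0115 zmax 0.0090 zmin -0.0090 ymean -0.0081
-0.120 n16 y -0.0147..0.0102 zmax 0.0284 zmin -0.0097 ymean 0.0007
-0.110 n21 y -0.0097..0.0134 zmax 0.0480 zmin -0.0100 ymean 0.0023
-0.100 n146 y -0.0294..0.0151 zmax 0.0494 zmin -0.0100 ymean -0.0047
-0.090 n25 y -0.0283..0.0090 zmax 0.0092 zmin -0.0093 ymean -0.0108
-0.080 n27 y -0.0270..0.0105 zmax 0.0102 zmin -0.0098 ymean -0.0104
[... 781 characters left out ...]
100 zmin -0.0089 ymean -0.0099
0.050 n29 y -0.0282..0.0125 zmax 0.0115 zmin -0.0100 ymean -0.0108
0.060 n32 y -0.0279..0.0111 zmax 0.0098 zmin -0.0087 ymean -0.0091
0.070 n33 y -0.0267..0.0105 zmax 0.0116 zmin -0.0093 ymean -0.0107
0.080 n34 y -0.0266..0.0141 zmax 0.0110 zmin -0.0085 ymean -0.0088
0.090 n34 y -0.0295..0.0123 zmax 0.0102 zmin -0.0096 ymean -0.0115
0.100 n32 y -0.0280..0.0107 zmax 0.0114 zmin -0.0095 ymean -0.0100
0.110 n36 y -0.0292..0.0129 zmax 0.0104 zmin -0.0094 ymean -0.0102
0.120 n35 y -0.0283..0.0137 zmax 0.0101 zmin -0.0094 ymean -0.0093
0.130 n36 y -0.0283..0.0124 zmax 0.0098 zmin -0.0095 ymean -0.0103
0.140 n27 y -0.0275..0.0096 zmax 0.0108 zmin -0.0096 ymean -0.0110
```

```bash
python3 - <<'E'
from h import *
a=cv2.imread('pics/top0.png')[115:240,270:345];b=cv2.imread('pics/side0.png')[125:215,180:325]
a=cv2.resize(a,None,fx=4,fy=4,interpolation=3);b=cv2.resize(b,None,fx=3,fy=3,interpolation=3)
o=np.zeros((500,740,3),np.uint8);o[:500,:300]=a;o[:270,305:740]=b;cv2.imwrite('pics/crop.png',o)
E
```

```text
(no output)
```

View pics/crop.png

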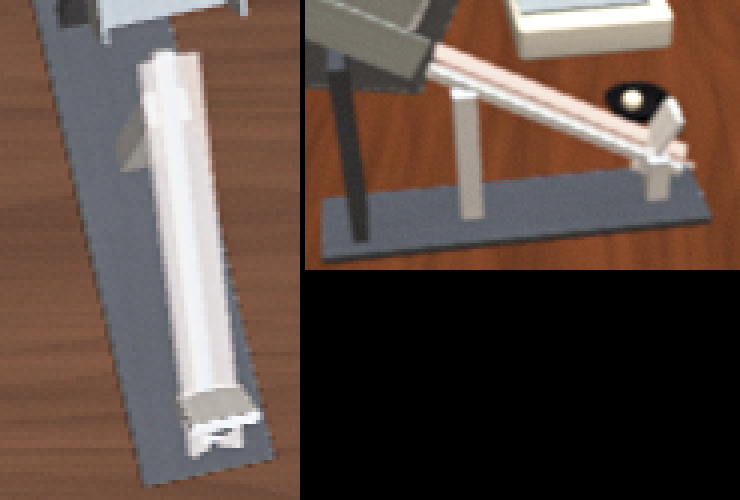

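```bash
python3 - <<'E'
from h import *
np.set_printoptions(precision=4,suppress=True)
o=np.array([.5537,-.1769]);yaw=.193;e=np.array([np.cos(yaw),np.sin(yaw)])
for n in ['top','side']:
    c=cap(n);P=cloud(c);im=c['image'].astype(int);z=P[...,2]
    sx=(P[...,0]-o[0])*e[0]+(P[...,1]-o[1])*e[1];cy=-(P[...,0]-o[0])*e[1]+(P[...,1]-o[1])*e[0]
    cx=sx*np.cos(np.pi/6)+(z-.12)*.5;cz=-sx*.5+(z-.12)*np.cos(np.pi/6)
    b=(abs(cx)<.14)&(cz>-.02)&(cz<.07)&(abs(cy)<.04)
    # cross profile, cx in -.06...12
    for x0,x1 in((-.06,.02),(.02,.1)):
        for y0 in np.arange(-.034,.022,.004):
            k=b&(cx>x0)&(cx<x1)&(cy>=y0)&(cy<y0+.004)
            if k.sum():print(n,x0,'y%.3f n%d cz med %.4f  p90 %.4f'%(y0+.002,k.sum(),np.median(cz[k]),np.percentile(cz[k],90)))
    k=b&(cz>.016)
    print('plate',k.sum(),'cx pct',np.percentile(cx[k],[0,5,25,50,75,95,100]),'cy',np.percentile(cy[k],[0,2,50,98,100]),'cz',cz[k].max())
    for z0 in np.arange(.016,.056,.004):
        kk=k&(cz>=z0)&(cz<z0+.004)
        if kk.sum():print('  z%.3f'%z0,kk.sum(),'cx',cx[kk].min(),np.median(cx[kk]),cx[kk].max())
    # low end of base, sx of the base points
    kb=(abs(z-.012)<.008)&(abs(cy)<.06)&(im.max(2)<130)&(im[...,0]>im[...,2])
    print('base sx',np.nanpercentile(sx[kb],[0,1,99,100]),'cy',np.percentile(cy[kb],[0,1,99,100]),kb.sum())
E
```

```text
top -0.06 y-0.028 n26 cz med 0.0064  p90 0.0100
top -0.06 y-0.024 n42 cz med 0.0061  p90 0.0087
top -0.06 y-0.020 n45 cz med 0.0044  p90 0.0076
top -0.06 y-0.016 n47 cz med 0.0019  p90 0.0052
top -0.06 y-0.012 n57 cz med -0.0073  p90 0.0014
top -0.06 y-0.008 n21 cz med -0.0079  p90 -0.0065
top -0.06 y-0.004 n31 cz med 0.0016  p90 0.0037
top -0.06 y-0.000 n38 cz med 0.0035  p90 0.0051
top -0.06 y0.004 n33 cz med 0.0058  p90 0.0084
top -0.06 y0.008 n40 cz med 0.0075  p90 0.0096
top -0.06 y0.012 n13 cz med 0.0053  p90 0.0073
top 0.02 y-0.028 n26 cz med 0.0077  p90 0.0102
top 0.02 y-0.024 n48 cz med 0.0074  p90 0.0093
top 0.02 y-0.020 n50 cz med 0.0043  p90 0.0072
top 0.02 y-0.016 n50 cz med 0.0024  p90 0.0044
top 0.02 y-0.012 n59 cz med -0.0066  p90 0.0021
top 0.02 y-0.008 n28 cz med -0.0073  p90 -0.0056
top 0.02 y-0.004 n34 cz med 0.0013  p90 0.0035
top 0.02 y-0.000 n36 cz med 0.0035  p90 0.0055
top 0.02 y0.004 n37 cz med 0.0063  p90 0.0085
top 0.02 y0.008 n49 cz med 0.0078  p90 0.0100
top 0.02 y0.012 n13 cz med 0.0049  p90 0.0074
plate 147 cx pct [-0.1123 -0.1014 -0.0962 -0.0943 -0.09
[... 2260 characters left out ...]
.020 9 cx -0.10168179727914486 -0.09380054106580019 -0.09212940476843474
  z0.024 13 cx -0.11295314289064692 -0.09435224787905494 -0.09218390718545498
  z0.028 11 cx -0.1133073574100339 -0.09385720645523707 -0.09155985844817734
  z0.032 15 cx -0.10038149867879628 -0.09345370937466539 -0.09224045148406697
  z0.036 9 cx -0.10105030251647058 -0.09440217474680652 -0.09280947859020833
  z0.040 13 cx -0.10038048735013871 -0.09376386465423796 -0.09183012286154733
  z0.044 15 cx -0.10175449234127079 -0.09398174675046292 -0.09285773901906492
  z0.048 10 cx -0.10000522773366051 -0.09583695620242491 -0.09323052815471924
base sx [-0.1405 -0.1354  0.2508  0.2541] cy [-0.0589 -0.0557  0.0413  0.0432] 2151
```

Measurements: the tube is at (0.520, 0.115). The channel origin is about (0.5553, -0.1853) with yaw 0.193, and the stop face is at channel x of about -0.0935. Next I check that the poses are reachable, then pick.

```bash
cat >> h.py <<'E'
yaw=.193; O=np.array([.5553,-.1853,.12]); FACE=-.0935; G0=.095
eh=np.array([np.cos(yaw),np.sin(yaw),0]);cyv=np.array([-np.sin(yaw),np.cos(yaw),0]);Z=np.array([0,0,1.])
c30,s30=np.cos(np.pi/6),.5
cxv=c30*eh+s30*Z; czv=-s30*eh+c30*Z
def rot(psi,pitch,sgn):
    d=np.array([np.cos(psi),np.sin(psi),0]);z=np.cos(pitch)*d-np.sin(pitch)*Z
    y=sgn*np.array([-np.sin(psi),np.cos(psi),0]);return R.from_matrix(np.c_[np.cross(y,z),y,z])
def place(gap,h,th,sgn,dy=0):
    r=rot(yaw,th+np.pi/3,sgn);G=O+cxv*(FACE+G0+gap)+cyv*dy+czv*(.0289+h)
    return G+.019*r.as_matrix()[:,2],r.as_rotvec()
def pick(psi,th,sgn,back=0,up=0):
    r=rot(psi,th,sgn);z=r.as_matrix()[:,2]
    return np.array([.5203,.1152,G0+up])+(.019-back)*z,r.as_rotvec()
E
python3 - <<'E'
from h import *
np.set_printoptions(precision=2,suppress=True)
for th in np.deg2rad([20,30,40]):
  for sgn in(1,-1):
    for psi in(0,.2,.4):
      q=[inverse_kinematics(*p) for p in(pick(psi,th,sgn,.14),pick(psi,th,sgn),pick(psi,th,sgn,0,.2),place(.02,.1,th,sgn),place(0,0,th,sgn))]
      print(np.rad2deg(th),sgn,psi,[x is not None for x in q],q[1],q[4])
E
```

```text
20.0 1 0 [False, False, False, True, True] None [-0.43  0.09  2.04  0.13  0.88 -2.28]
20.0 1 0.2 [False, False, False, True, True] None [-0.43  0.09  2.04  0.13  0.88 -2.28]
20.0 1 0.4 [False, False, False, True, True] None [-0.43  0.09  2.04  0.13  0.88 -2.28]
20.0 -1 0 [False, False, False, True, True] None [-0.43  0.09  2.04  0.13  0.88  0.87]
20.0 -1 0.2 [False, False, False, True, True] None [-0.43  0.09  2.04  0.13  0.88  0.87]
20.0 -1 0.4 [False, False, False, True, True] None [-0.43  0.09  2.04  0.13  0.88  0.87]
29.999999999999996 1 0 [False, False, True, True, True] None [-0.38  0.17  1.93  0.    1.04 -2.14]
29.999999999999996 1 0.2 [False, False, True, True, True] None [-0.38  0.17  1.93  0.    1.04 -2.14]
29.999999999999996 1 0.4 [False, False, False, True, True] None [-0.38  0.17  1.93  0.    1.04 -2.14]
29.999999999999996 -1 0 [False, False, False, True, True] None [-0.38  0.17  1.93  0.    1.04  1.  ]
29.999999999999996 -1 0.2 [False, False, True, True, True] None [-0.38  0.17  1.93  0.    1.04  1.  ]
29.999999999999996 -1 0.4 [False, False, True, True, True] None [-0.38  0.17  1.93  0.    1.04  1.  ]
40.0 1 0 [False, False, True, True, True] None [-0.33  0.26  1.83 -0.09  1.2  -2.05]
40.0 1 0.2 [False, False, True, True, True] None [-0.33  0.26  1.83 -0.09  1.2  -2.05]
40.0 1 0.4 [False, False, True, True, True] None [-0.33  0.26  1.83 -0.09  1.2  -2.05]
40.0 -1 0 [False, False, True, True, True] None [-0.33  0.26  1.83 -0.09  1.2   1.09]
40.0 -1 0.2 [False, False, True, True, True] None [-0.33  0.26  1.83 -0.09  1.2   1.09]
40.0 -1 0.4 [False, False, True, True, True] None [-0.33  0.26  1.83 -0.09  1.2   1.09]
```

```bash
python3 - <<'E'
from h import *
import h
np.set_printoptions(precision=2,suppress=True)
for g in(.09,.1,.115):
 h.G0=g
 for td in(5,15,25,30,40,50):
  th=np.deg2rad(td)
  for sgn in(1,-1):
    for psi in np.deg2rad(np.arange(-180,180,15)):
      q=[inverse_kinematics(*p) for p in(pick(psi,th,sgn,.12),pick(psi,th,sgn),pick(psi,th,sgn,0,.15),place(.02,.1,th,sgn),place(0,0,th,sgn))]
      if all(x is not None for x in q): print(g,td,sgn,round(np.rad2deg(psi)),*q[1:])
E
```

```text
0.09 5 -1 -180 [ 0.11  1.04  1.3   0.14  2.28 -1.47] [ 0.11  0.85  1.33  0.17  2.44 -1.43] [-0.59 -0.17  2.15  0.4   0.89  0.58] [-0.54 -0.01  2.19  0.47  0.67  0.51]
0.09 5 -1 -165 [ 0.21  1.04  1.29 -0.08  2.29 -1.63] [ 0.21  0.85  1.32 -0.09  2.45 -1.64] [-0.59 -0.17  2.15  0.4   0.89  0.58] [-0.54 -0.01  2.19  0.47  0.67  0.51]
0.09 5 -1 -150 [ 0.3   1.03  1.31 -0.29  2.26 -1.77] [ 0.3   0.84  1.34 -0.33  2.41 -1.84] [-0.59 -0.17  2.15  0.4   0.89  0.58] [-0.54 -0.01  2.19  0.47  0.67  0.51]
0.09 5 -1 -135 [ 0.4   1.    1.38 -0.48  2.18 -1.89] [ 0.4   0.8   1.41 -0.54  2.33 -2.  ] [-0.59 -0.17  2.15  0.4   0.89  0.58] [-0.54 -0.01  2.19  0.47  0.67  0.51]
0.09 5 -1 -120 [ 0.49  0.95  1.48 -0.64  2.08 -1.97] [ 0.49  0.75  1.51 -0.72  2.21 -2.11] [-0.59 -0.17  2.15  0.4   0.89  0.58] [-0.54 -0.01  2.19  0.47  0.67  0.51]
0.09 5 -1 -105 [ 0.58  0.89  1.61 -0.8   1.95 -2.02] [ 0.58  0.68  1.64 -0.87  2.08 -2.17] [-0.59 -0.17  2.15  0.4   0.89  0.58] [-0.54 -0.01  2.19  0.47  0.67  0.51]
0.09 5 -1 -90 [ 0.66  0.83  1.75 -0.95  1.83 -2.02] [ 0.66  0.59  1.78 -1.    1.94 -2.2 ] [-0.59 -
[... 28228 characters left out ...]
-0.31  0.23  1.71 -0.17  1.52  1.1 ] [-0.29  0.36  1.72 -0.16  1.37  1.15]
0.1 50 -1 135 [-0.08  0.47  1.79  0.43  1.46 -1.05] [-0.08  0.31  1.7   0.43  1.69 -0.94] [-0.31  0.23  1.71 -0.17  1.52  1.1 ] [-0.29  0.36  1.72 -0.16  1.37  1.15]
0.1 50 -1 150 [-0.02  0.52  1.72  0.32  1.54 -1.18] [-0.02  0.37  1.63  0.32  1.77 -1.1 ] [-0.31  0.23  1.71 -0.17  1.52  1.1 ] [-0.29  0.36  1.72 -0.16  1.37  1.15]
0.1 50 -1 165 [ 0.05  0.56  1.66  0.2   1.6  -1.32] [ 0.05  0.41  1.57  0.21  1.83 -1.27] [-0.31  0.23  1.71 -0.17  1.52  1.1 ] [-0.29  0.36  1.72 -0.16  1.37  1.15]Traceback (most recent call last):
  File "<stdin>", line 10, in <module>
ValueError: time passes only in moves, steps and waits
```

```bash
sed -i 's/G0=.095/G0=.100/' h.py; cat >> h.py <<'E'
TH=np.deg2rad(25);PSI=np.deg2rad(78);SG=-1
def st(msg=''):
    s=manip.state();print(msg,round(s['clock'],2),np.round(s['tool_pos'],4),'F',np.round(s['contact_force'],2),'M',np.round(s['moment'],2),'w',round(s['gripper_width'],4),'g',round(s['grasp_force'],1));return s
E
python3 - <<'E'
from h import *
for p in (pick(PSI,TH,SG,0,.22),pick(PSI,TH,SG),place(.02,.12,TH,SG)): print(np.round(inverse_kinematics(*p),2))
manip.move_linear([.256,.625,.32],rate=.2)
manip.move_pose(*pick(PSI,TH,SG,0,.22));st('via')
c=cap('wrist');cv2.imwrite('pics/w1.png',c['image']);print(np.round(proj(c,[[.5203,.1152,.15],[.5203,.1152,.0]]),0))
manip.move_linear(pick(PSI,TH,SG,0,.07)[0],rate=.15);st('above')
c=cap('side');cv2.imwrite('pics/s1.png',c['image'])
E
```

```text
[-0.4   0.03  2.12  1.1   1.49 -0.6 ]
[-0.4   0.4   2.2   1.18  1.29 -1.02]
[-0.45 -0.04  1.93  0.06  1.18  0.91]
via 3.02 [0.5238 0.1327 0.312 ] F [0.5  0.99 0.21] M [-0.44  0.17  0.02] w 0.0882 g 0.0
[[255. 370.]
 [255. 406.]]
above 4.22 [0.5244 0.1319 0.1628] F [0.43 0.16 0.61] M [-0.42  0.15  0.02] w 0.0883 g 0.0
```

View pics/s1.png

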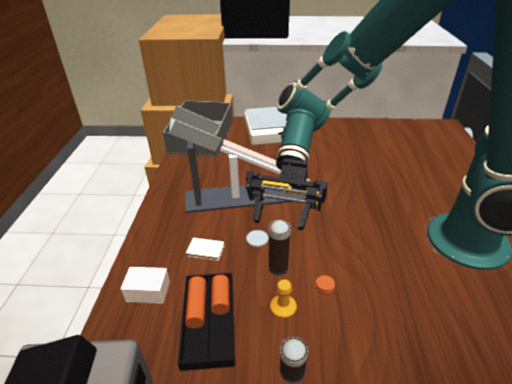

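The side view shows the open fingers (256 to 307, row 215) straddling the tube's cap at (279,227). I'll lower the gripper and grip the tube.

```bash
python3 - <<'E'
from h import *
manip.move_linear(pick(PSI,TH,SG,0,.03)[0],rate=.08);st('a')
manip.move_linear(pick(PSI,TH,SG)[0],rate=.06);st('b')
manip.set_gripper(0.03,force=50);st('grip')
manip.move_linear(pick(PSI,TH,SG,0,.02)[0],rate=.05);st('up')
manip.move_linear(pick(PSI,TH,SG,0,.22)[0],rate=.15);st('lift')
c=cap('side');cv2.imwrite('pics/s2.png',c['image'])
manip.move_pose(*place(.03,.12,TH,SG));manip.dwell(.3);st('place hi')
c=cap('side');cv2.imwrite('pics/s3.png',c['image'])
c=cap('top');cv2.imwrite('pics/t3.png',c['image'])
a=np.hstack([cv2.imread('pics/s3.png')[80:300,130:400],cv2.imread('pics/t3.png')[80:300,180:400]]);cv2.imwrite('pics/m3.png',cv2.resize(a,None,fx=1.6,fy=1.6))
E
```

```text
a 4.92 [0.5237 0.1322 0.1216] F [-0.27  0.23  0.71] M [-0.43  0.15 -0.06] w 0.0882 g 0.0
b 5.58 [0.5238 0.1321 0.0918] F [0.12 0.51 0.14] M [-0.45  0.09 -0.02] w 0.088 g 0.0
grip 6.27 [0.5238 0.1321 0.0921] F [0.37 0.37 0.65] M [-0.32  0.14  0.04] w 0.0482 g 50.0
up 6.82 [0.5239 0.1319 0.1121] F [-0.52  0.   -4.11] M [-1.01  0.24 -0.03] w 0.0482 g 50.0
lift 8.3 [0.5234 0.1322 0.3108] F [ 0.26 -0.51 -3.98] M [-1.    0.3   0.04] w 0.0483 g 50.0
place hi 10.01 [ 0.5147 -0.1929  0.2479] F [-0.17 -0.22 -3.64] M [-0.04  0.13 -0.06] w 0.0484 g 50.0
```

View pics/m3.png

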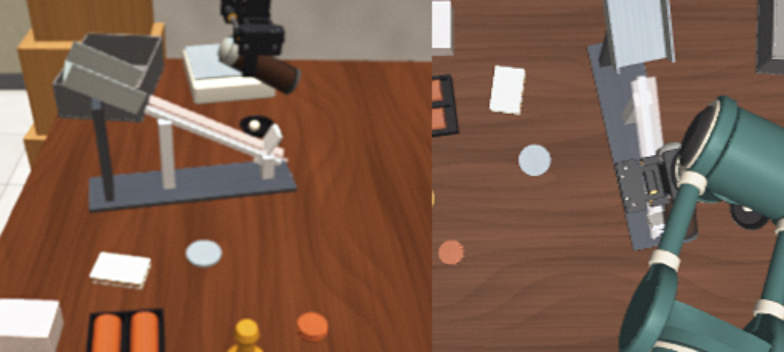

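The tube is held cap uphill, roughly parallel to the groove, at about (265,70) in the left panel. Next I measure its angle from the side depth.

```bash
python3 - <<'E'
from h import *
np.set_printoptions(precision=4,suppress=True)
c=cap('side');P=cloud(c);D=P-O
cx,cy,cz=D@cxv,D@cyv,D@czv-.12
b=(cx>-.11)&(cx<.11)&(abs(cy)<.04)&(abs(cz-.0289)<.04)
print(b.sum())
for x0 in np.arange(-.1,.11,.01):
    k=b&(cx>=x0)&(cx<x0+.01)
    if k.sum()>4:print('%.2f n%d cz %.4f..%.4f cy %.4f..%.4f'%(x0,k.sum(),cz[k].min(),cz[k].max(),cy[k].min(),cy[k].max()))
E
```

```text
798
-0.07 n12 cz 0.0108..0.0520 cy -0.0006..0.0258
-0.06 n58 cz 0.0051..0.0521 cy -0.0005..0.0281
-0.05 n56 cz 0.0062..0.0530 cy -0.0012..0.0260
-0.04 n59 cz 0.0060..0.0528 cy 0.0012..0.0283
-0.03 n56 cz 0.0059..0.0526 cy 0.0002..0.0271
-0.02 n58 cz 0.0067..0.0537 cy -0.0025..0.0285
-0.01 n57 cz 0.0066..0.0533 cy -0.0020..0.0270
-0.00 n56 cz 0.0082..0.0527 cy 0.0078..0.0263
0.01 n44 cz 0.0108..0.0505 cy 0.0126..0.0281
0.02 n29 cz 0.0124..0.0475 cy 0.0146..0.0385
0.03 n39 cz 0.0067..0.0500 cy 0.0112..0.0398
0.04 n46 cz 0.0072..0.0505 cy 0.0113..0.0399
0.05 n40 cz 0.0080..0.0433 cy 0.0124..0.0397
0.06 n38 cz 0.0082..0.0450 cy 0.0123..0.0280
0.07 n70 cz 0.0069..0.0648 cy -0.0308..0.0270
0.08 n74 cz 0.0158..0.0678 cy -0.0336..0.0205
0.09 n6 cz 0.0624..0.0689 cy -0.0359..0.0396
```

```bash
cat >> h.py <<'E'
def F(n=6):
    f=[]
    for _ in range(n): manip.dwell(.03);f.append(manip.state()['contact_force'])
    f=np.mean(f,0);return np.array([f@cxv,f@cyv,f@czv])
E
python3 - <<'E'
from h import *
np.set_printoptions(precision=2,suppress=True)
DY=-.0012
def go(gap,h,r): manip.move_linear(place(gap,h,TH,SG,DY)[0],rate=r)
go(.03,.03,.12);go(.03,.008,.04)
f0=F();print('base',f0)
h=.008
while h>-.006:
    h-=.001;go(.03,h,.02);f=F()-f0;print(round(h,4),f)
    if f[2]>2.5: break
hc=h;go(.03,hc+.0015,.02);f0=F();print('contact',hc,'base',f0)
gap=.03
go(.008,hc+.0015,.04);gap=.008;print(F()-f0)
while gap>-.01:
    gap-=.001;go(gap,hc+.0015,.02);f=F(5)-f0;print(round(gap,4),f)
    if f[0]>2.5: break
st()
E
```

```text
base [-2.31  0.13 -3.77]
0.007 [ 0.36  0.03 -0.03]
0.006 [ 0.1  -0.26  0.24]
0.005 [ 0.4  -0.14 -0.16]
0.004 [ 0.2  -0.2   0.14]
0.003 [ 0.18  0.19 -0.04]
0.002 [ 0.43 -0.13  0.09]
0.001 [ 0.28 -0.22  0.17]
0.0 [ 0.51 -0.79  0.67]
-0.001 [ 0.46 -0.65  1.13]
-0.002 [ 0.63 -0.04 10.97]
contact -0.002 base [-1.03 -1.46 -2.91]
[-1.56  1.22 -0.39]
0.007 [-0.39  1.45  0.18]
0.006 [-0.39  0.77 -0.1 ]
0.005 [-0.7   0.45 -0.2 ]
0.004 [-1.19  0.89  0.35]
0.003 [-1.22  1.05  0.11]
0.002 [-0.96  1.14  0.18]
0.001 [-0.62  0.71 -0.06]
0.0 [-0.82  0.65  0.21]
-0.001 [-1.09  0.82  0.26]
-0.002 [ 2.55  1.43 -1.  ]
 21.98 [ 0.55 -0.19  0.13] F [ 4.01  0.66 -2.15] M [ 0.11 -0.25  0.04] w 0.0482 g 50.0
```

The foot met the stop with about 3.5 N at a gap of -2 mm. I'll ease off, settle the tube into the groove, release and check.

```bash
python3 - <<'E'
from h import *
np.set_printoptions(precision=4,suppress=True)
DY=-.0012
def go(gap,h,r): manip.move_linear(place(gap,h,TH,SG,DY)[0],rate=r)
go(-.0015,-.0005,.02);print(F())
go(-.0015,-.0012,.02);print(F())
manip.set_gripper(.056);manip.dwell(.2);manip.set_gripper(.088);manip.dwell(.2);st('open')
p,r=place(-.0015,-.0012,TH,SG,DY);z=R.from_rotvec(r).as_matrix()[:,2]
manip.move_linear(p-.03*z,rate=.06);st()
manip.move_linear(p-.12*z,rate=.12);st('clear')
q=manip.state()['joint_pos'].copy();q[0]-=.5;manip.set_joints(q)
s=cap('side');t=cap('top')
a=np.hstack([s['image'][80:300,150:350],t['image'][100:320,240:400]]);cv2.imwrite('pics/m4.png',cv2.resize(a,None,fx=2,fy=2,interpolation=3))
P=cloud(s);D=P-O;cx,cy,cz=D@cxv,D@cyv,D@czv
b=(cx>-.13)&(cx<.08)&(abs(cy)<.04)&(cz>.012)&(cz<.07)
for x0 in np.arange(-.13,.08,.01):
    k=b&(cx>=x0)&(cx<x0+.01)
    if k.sum()>4:print('%.2f n%d cz %.4f..%.4f cy %.4f..%.4f'%(x0,k.sum(),cz[k].min(),cz[k].max(),cy[k].min(),cy[k].max()))
print('clock',manip.state()['clock'])
E
```

```text
[ 1.3462  0.4334 -3.6081]
[ 1.6973  0.4074 -1.865 ]
open 24.23 [ 0.5478 -0.188   0.1276] F [0.2  0.07 0.19] M [-0.03  0.23  0.04] w 0.0879 g 0.0
 24.88 [ 0.5453 -0.1886  0.1578] F [ 0.25 -0.51 -0.31] M [0.07 0.18 0.01] w 0.0879 g 0.0
clear 25.78 [ 0.537  -0.1898  0.2461] F [ 0.21 -0.06 -0.82] M [0.   0.22 0.01] w 0.0883 g 0.0
-0.10 n50 cz 0.0131..0.0520 cy -0.0244..0.0250
-0.09 n43 cz 0.0128..0.0529 cy -0.0054..0.0245
-0.08 n51 cz 0.0134..0.0523 cy -0.0058..0.0258
-0.07 n45 cz 0.0130..0.0519 cy -0.0098..0.0263
-0.06 n48 cz 0.0133..0.0526 cy -0.0046..0.0239
-0.05 n48 cz 0.0128..0.0531 cy -0.0119..0.0249
-0.04 n50 cz 0.0132..0.0530 cy -0.0066..0.0253
-0.03 n47 cz 0.0132..0.0522 cy -0.0062..0.0261
-0.02 n50 cz 0.0136..0.0532 cy -0.0103..0.0247
-0.01 n49 cz 0.0133..0.0539 cy -0.0104..0.0248
-0.00 n50 cz 0.0138..0.0539 cy -0.0125..0.0261
0.01 n53 cz 0.0129..0.0545 cy -0.0054..0.0258
0.02 n53 cz 0.0139..0.0550 cy -0.0146..0.0264
0.03 n55 cz 0.0133..0.0548 cy -0.0050..0.0258
0.04 n72 cz 0.0132..0.0539 cy -0.0201..0.0245
0.05 n40 cz 0.0137..0.0459 cy -0.0104..0.0178
clock 26.9667
```

View pics/m4.png

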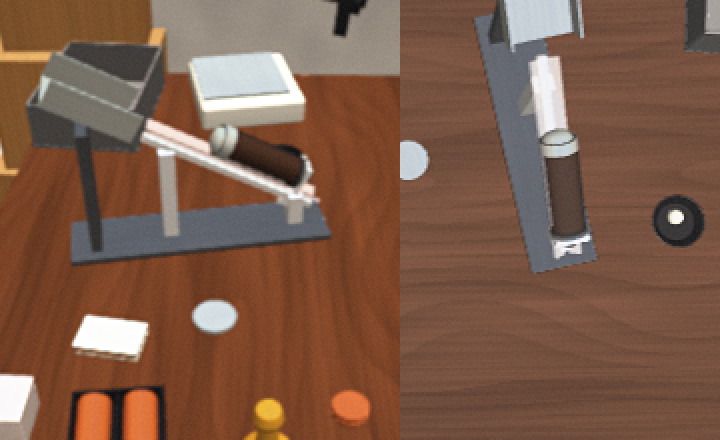

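The left panel shows the tube lying in the groove, cap uphill at (225,140) and foot at the stop near (305,170). The bystanders in view are where they stood, and the depth profile shows the tube parallel to the groove.

```bash
python3 -c "
from h import *
print(order.close_job())"
```

```text
the job is handed in; nothing more can be done
None
```

The tube lies in the groove, cap uphill and foot against the stop plate, released with the gripper clear, and the job was handed in at about 27 s; no verdict came back.

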